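Lay the fitted serving board for one coffee

ROBOT

A 7-joint arm with a two-finger parallel gripper is mounted at the origin on a cart in front of the work surface, level with it; the furniture and walls round the work are solid. World frame = base frame: x ahead of the robot, y to its left, z up, the work surface at z = 0. Lengths are in m, angles in rad, forces in N, time in s.
With the tool pointing down it reaches from about 0.4 to 0.9 m from the base axis. Payload 5.5 kg.
Tool frame: the origin (TCP) lies on the centre line of the jaws, within the pads' length; the fingertips stand 19 mm ahead of it and the grasp point (between the pads) is the TCP; z points along the fingers, y is the line along which they close (so a half turn about z gives the same grasp; the last joint's range is limited). The gripper opens to 85 mm and grips with 20 to 120 N. Pads are 22 mm wide; open, the fingers measure 114 mm over their backs; the gripper's body (76 mm by 85 mm) begins 54 mm behind the grasp point. The pads swing forward as they close: fully open they stand 13 mm farther back than shut.
Start: joints at [-0.911, 0.501, -0.427, 1.55, 0.221, 1.138, -0.21], TCP at [0.251, 0.6, 0.25] pointing down, gripper open.
Joint ranges: [-2.88, 2.88], [-0.31, 2.03], [-1.54, 1.56], [0.2, 2.42], [-1.41, 4.55], [0.19, 2.02], [-2.57, 2.57]. Speed limits (rad/s): [2.57, 2.57, 3.14, 3.14, 3.14, 3.14, 3.14].

INTERFACE

Orientations are given as a 3x3 rotation matrix whose columns are the frame's x, y, z axes.
In Python, from cell import * gives the robot as it stands. The module is installed in compiled form; this text tells all that it offers. Calls block until the motion is done:
- move_ptp(position, orientation): joint-space move of the TCP to a pose.
- move_l(position, orientation=None, max_speed=0.15, f_stop=None): straight line of the TCP; orientation=None keeps the orientation; max_speed is the mean speed in m/s. With f_stop (N) it stops when the force on the tool has changed by that much, and returns True; else False.
- move_j(angles): joint-space move.
- set_gripper(opening, grip_force=None): finger opening in m; grip_force is the grip in N (None keeps the last); returns when the fingers have stopped.
- dwell(seconds).
- inverse_kinematics(position, orientation): joint angles nearest the present ones, or None.
- read_camera(name): name is "side" or "top"; returns the picture (420x560x3 uint8, blue, green, red); there is no depth.
- camera_info(name): a dict with "fx", "fy", "cx", "cy" (pixels), "pose" (4x4, takes a point from camera to world coordinates). Camera axes: x right, y down, z forward; pixel columns grow to the right and rows downward; lengths in m; the calibration is good to about 2 mm. A picture is of the moment at which its call begins. camera_info takes no time and is no camera call.
A pose or a line that the arm cannot do raises Unreachable and nothing moves.
- sign_off(): hands the job in; it is judged then, once.
Readings, each from a call of its own:
- read_t(): time.
- read_joint_positions(): joint angles.
- read_qvel(): joint speeds.
- read_joint_torque(): joint torques, N m.
- read_tool_pos(): TCP position.
- read_ee_rot(): TCP orientation.
- read_wrist_force(): force on the tool from outside, world axes, zero at the start.
- read_wrist_torque(): the same for the moment, N m.
- read_width(): finger opening in m.
- read_grip_force(): force on a finger pad.
Only numpy, scipy, OpenCV 4.12 (cv2) and the standard library are available. Lean on these libraries where they do the work, as an engineer would, in place of code of your own. Each camera call takes 0.05 s, during which the arm holds its last target. There are 200 camera calls.

TASK

Lay the dark wooden serving board for one guest, as seen from the robot: the coffee mug in the small middle well with its handle pointing to the right, the sugar shaker in the well to the left of the mug, the ramekin in the well to the right of the mug with the coffee pod standing upright inside it, and the teaspoon in the long groove in front of the mug, either way round. Everything must sit right down in its well or groove, upright, released and at rest; never tip the sugar shaker over, and leave the tamper, the coffee scoop and the kitchen timer where they are.

Things in the scene. Friction and masses are not known exactly. Their poses are not given: they have to be found in the camera images.
- serving_board: Dark walnut board 188x322x16 mm, fixed. Origin: centre of underside; +y left, -x to the robot. Cork-lined wells 6 mm deep, floors at z 10: left 68 mm wide at x 30, y 104; middle 50 wide at x 30, y 0; right 68 wide at x 30, y -104. Spoon groove 34 (x) by 146 (y), 6 deep, at x -60, y 0.
- sugar_shaker: Round glass shaker with white sugar and a domed red screw cap, 119 mm tall. Glass body 60 mm across up to 92 mm height, cap 53 mm across above. Origin: centre of its underside, z up. About 0.18 kg (0.13 to 0.25). It is tall enough to meet the body of a gripper working low close beside it.
- mug: Small cream mug, 55 mm tall, rim 59 mm across, 42 near the foot. Origin: at underside height, NOT on the cup axis: the axis is at y +11.5 mm; the handle (14 mm wide) points along -y and ends at y -42. Handle right means mug y axis along the board y axis. Can be gripped across the outside along its x axis, 59 mm wide near the rim. 0.13 kg.
- ramekin: Small round red dish, 32 mm tall, 69 mm across at the rim, 60 mm across at the foot, open at the top, inner floor 5 mm above its underside and about 50 mm across. Origin: centre of its underside, z up. About 0.09 kg.
- coffee_pod: Coffee pod: white plastic tapered cup with a flat foil lid on top, 45 mm tall, 51 mm across at the top rim and narrower (about 37 mm) at the foot. Origin: centre of its underside, z up. 0.012 kg. When it stands in the ramekin only its upper 18 mm stand above the ramekin's rim, so grip it by the top 10 mm or so.
- teaspoon: Steel teaspoon lying on its back on the worktop, 130 mm long, 26 mm wide at the bowl, 11 mm high. Origin: middle of its length, at the underside; its x axis is its length, z up. 0.02 kg. The bowl is at +x. Grip across its width near the middle, where it is about 19 mm wide at the bottom, narrowing to 6 mm at its top, 10 mm up.
- tamper: Bystander, leave alone: coffee tamper with round steel foot 53 mm across and brown wooden handle, 92 mm tall. Origin: centre of its underside.
- coffee_scoop: Bystander, leave alone: steel coffee scoop with a long thin handle, 148 mm long, 26 mm high. Origin: middle of its length, at the underside.
- kitchen_timer: Bystander, leave alone: round red and white wind-up kitchen timer, 66 mm across, 62 mm tall. Origin: centre of its underside.
There are look-alikes about, which are no part of the job. There is more than one size of the coffee_pod; the one meant has the size given above. Leave any blue look-alike of the sugar_shaker alone.

How it is judged:
At the end, for the whole second after the job is handed in: Shaker in left well, mug in middle (handle right within 0.5 rad), ramekin in right, each within 8 mm, on the well floor; pod on the ramekin floor within 11 mm; spoon in the groove (12 mm, 0.17 rad). Upright within 0.15 rad, at rest; tamper, scoop, timer moved under 30 mm (x of sugar_shaker in the frame of serving_board between 0.022 and 0.038 m and y of sugar_shaker in the frame of serving_board between 0.096 and 0.112 m and z of sugar_shaker in the frame of serving_board between 0.007 and 0.013 m and x of mug in the frame of serving_board between 0.019 and 0.041 m and y of mug in the frame of serving_board between -0.0205 and -0.0025 m and z of mug in the frame of serving_board between 0.007 and 0.013 m and x of ramekin in the frame of serving_board between 0.022 and 0.038 m and y of ramekin in the frame of serving_board between -0.112 and -0.096 m and z of ramekin in the frame of serving_board between 0.007 and 0.013 m and angle between the y axis of mug and the y axis of serving_board, either way round below 0.5 rad and horizontal distance between coffee_pod and ramekin below 0.011 m and z of coffee_pod in the frame of ramekin between 0.002 and 0.01 m and x of teaspoon in the frame of serving_board between -0.072 and -0.048 m and y of teaspoon in the frame of serving_board between -0.012 and 0.012 m and z of teaspoon in the frame of serving_board between 0.008 and 0.0135 m and angle between the x axis of teaspoon and the y axis of serving_board, either way round below 0.17 rad and angle between each of sugar_shaker, mug, ramekin, coffee_pod, teaspoon's own z axis and vertical below 0.15 rad and linear speed of each of sugar_shaker, mug, ramekin, coffee_pod, teaspoon below 0.02 m/s and distance of each of tamper, coffee_scoop, kitchen_timer from where it was at the start of the episode below 0.03 m); the robot touches nothing.
It fails at once if the sugar shaker is tipped over (angle between sugar_shaker's own z axis and vertical above 0.6 rad).
It fails at once if the tamper is pushed away (distance of tamper from where it was at the start of the episode above 0.03 m).
It fails at once if the coffee scoop is pushed away (distance of coffee_scoop from where it was at the start of the episode above 0.03 m).
It fails at once if the kitchen timer is pushed away (distance of kitchen_timer from where it was at the start of the episode above 0.03 m).
It also fails if it takes over 128 s, if anything falls off the work surface, if the arm or the gripper's body presses on something with over 40 N, if the wrist force passes 120 N, or if a joint passes its speed limit or range.

## Working session

There is one attempt and no reset: what is moved stays moved. The work goes in short steps, each a Python script; the robot and the scene stay as the last script left them, time stands still between calls to the robot, and variables do not carry over. Pictures are saved under pics/ and viewed, at most 14 in all, crops included, and the job is handed in when it is done.

```bash
mkdir -p pics
python3 - <<'E'
from cell import *
import cv2,numpy as np
np.set_printoptions(precision=4,suppress=True)
for n in("top","side"):
    im=read_camera(n); cv2.imwrite(f"pics/{n}0.png",im); cv2.imwrite(f"pics/{n}0b.png",cv2.resize(im,(800,600),interpolation=cv2.INTER_CUBIC))
    print(camera_info(n))
print(read_ee_rot(),read_t())
E
```

```text
{'fx': 458.1518275191758, 'fy': 458.1518275191758, 'cx': 275.32137606995747, 'cy': 210.05222336968524, 'pose': array([[ 0.0215, -0.9947,  0.1004,  0.429 ],
       [-0.9998, -0.0211,  0.0048,  0.0721],
       [-0.0027, -0.1005, -0.9949,  1.5197],
       [ 0.    ,  0.    ,  0.    ,  1.    ]])}
{'fx': 435.03213590258247, 'fy': 435.03213590258247, 'cx': 285.5470414870995, 'cy': 208.44180140540306, 'pose': array([[-0.9717, -0.1509,  0.1819,  0.3602],
       [-0.2361,  0.6557, -0.7171,  0.9704],
       [-0.0111, -0.7398, -0.6728,  0.8663],
       [ 0.    ,  0.    ,  0.    ,  1.    ]])}
[[-0.9223  0.3865 -0.0007]
 [ 0.3865  0.9223 -0.0016]
 [ 0.     -0.0018 -1.    ]] 0.1
```

View pics/top0b.png

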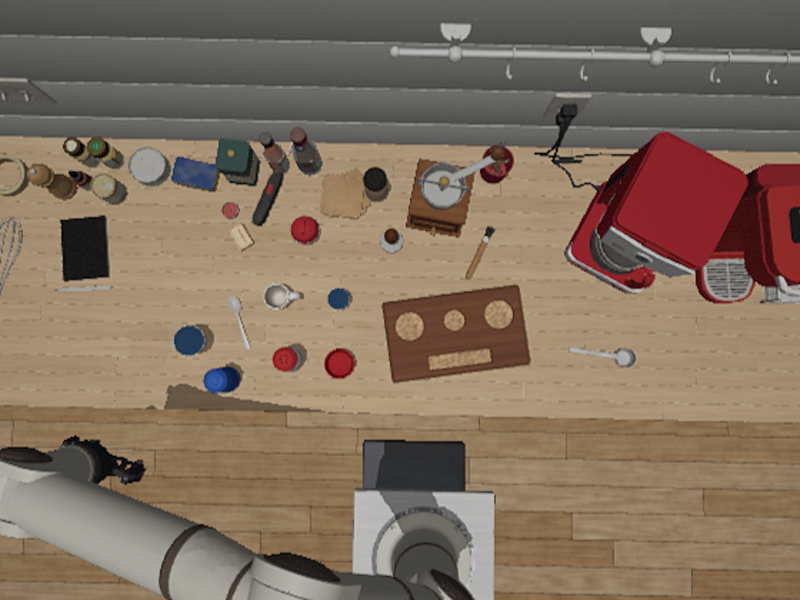

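View pics/side0b.png

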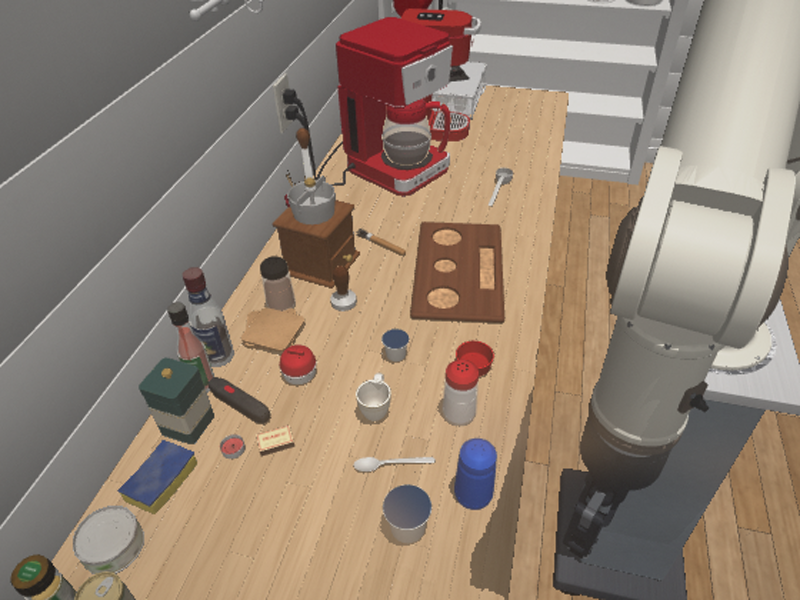

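The top view shows mug (278,296), small pod (338,298), large pod (190,340), red shaker (287,358), ramekin (340,363), spoon (240,320) and the board around (455,333). The side view shows the same things; I'll enlarge both.

Run:
```python
import cv2
def crop(n,c0,c1,r0,r1,s,o):
    im=cv2.imread(f"pics/{n}0.png")[r0:r1,c0:c1]; im=cv2.resize(im,None,fx=s,fy=s,interpolation=cv2.INTER_CUBIC)
    for c in range((c0+9)//10*10,c1,10):
        cv2.line(im,((c-c0)*s,0),((c-c0)*s,4 if c%50 else 12),(0,255,255),1); 
        if c%20==0: cv2.putText(im,str(c),((c-c0)*s-10,22),0,.4,(0,255,255),1)
    for r in range((r0+9)//10*10,r1,10):
        cv2.line(im,(0,(r-r0)*s),(6,(r-r0)*s),(0,255,255),1); cv2.putText(im,str(r),(8,(r-r0)*s+4),0,.4,(0,255,255),1)
    cv2.imwrite(f"pics/{o}.png",im); print(im.shape)
crop("top",120,270,185,275,5,"c1")
crop("top",260,380,190,275,6,"c2")
crop("side",235,360,225,360,4,"c3")
crop("side",280,360,145,235,6,"c4")
```

```text
(450, 750, 3)
(510, 720, 3)
(540, 500, 3)
(540, 480, 3)
```

View pics/c1.png

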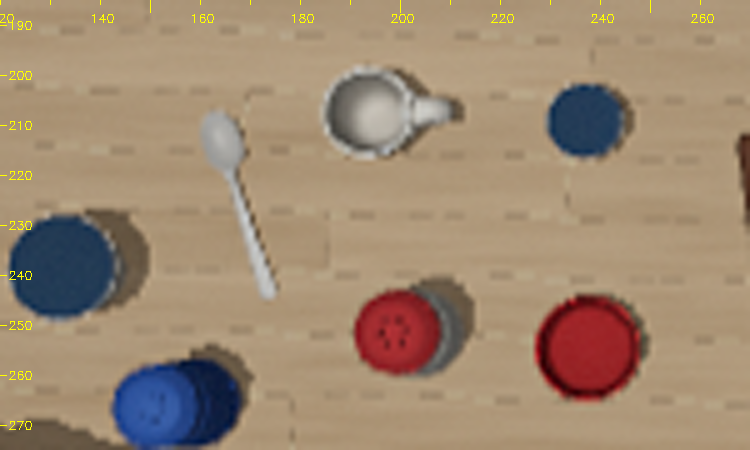

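View pics/c2.png

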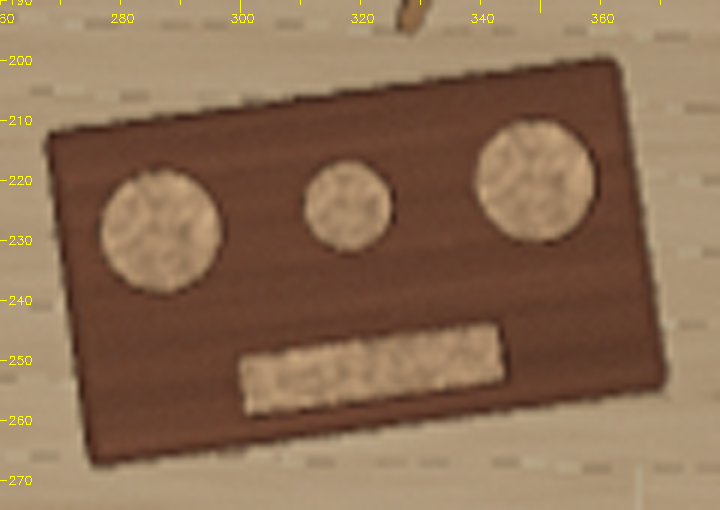

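View pics/c3.png

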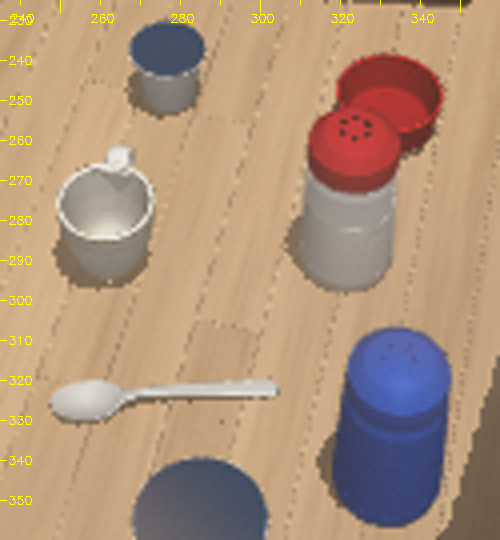

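View pics/c4.png

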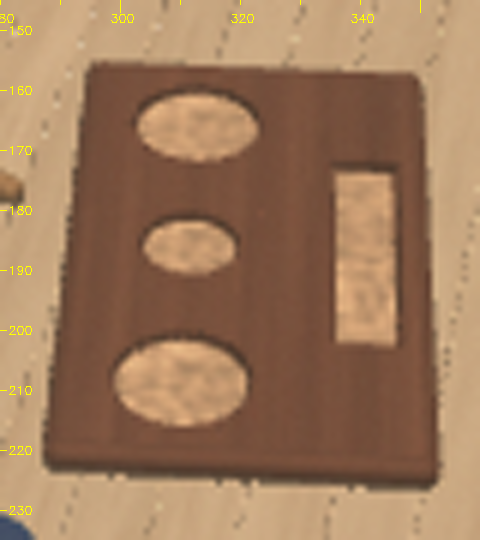

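The top crop shows mug rim centre at crop pixel (368,112), handle tip (458,110), small pod (586,120), shaker cap (398,332), ramekin (588,347) and spoon (213,110)–(268,297). The board crop shows its wells at (161,231), (349,206) and (536,181). The side crops match, and only the small pod has the 50 mm lid.

```bash
cat > geo.py <<'E'
import numpy as np
from cell import camera_info
def px(p,c0,r0,s): return np.array([(p[0]+.5)/s-.5+c0,(p[1]+.5)/s-.5+r0])
def ray(n,uv):
    i=camera_info(n);P=i["pose"];d=P[:3,:3]@[(uv[0]-i["cx"])/i["fx"],(uv[1]-i["cy"])/i["fy"],1]
    return P[:3,3],d/np.linalg.norm(d)
def atz(n,uv,z): o,d=ray(n,uv); return o+d*(z-o[2])/d[2]
def tri(a,b):
    A=np.zeros((3,3));v=np.zeros(3);R=[ray("top",a),ray("side",b)]
    for o,d in R: M=np.eye(3)-np.outer(d,d);A+=M;v+=M@o
    p=np.linalg.solve(A,v);o,d=R[0];return p,np.linalg.norm((np.eye(3)-np.outer(d,d))@(p-o))*2
E
python3 - <<'E'
from geo import *
np.set_printoptions(precision=4,suppress=True)
T1=lambda *p:px(p,120,185,5);T2=lambda *p:px(p,260,190,6);S3=lambda *p:px(p,235,225,4);S4=lambda *p:px(p,280,145,6)
L=[("mug",T1(368,112),S3(105.5,203),.055),("handle tip",T1(455,109),S3(120,152),.045),("pod",T1(586,120),S3(168,48),.045),
("shk dots",T1(394,331),S3(354,127),.119),("cap",T1(398,332),S3(353,150),.095),("ram",T1(588,347.5),S3(390,92),.032),("bowl",T1(213,110),S3(50,405),.008),("hand",T1(268,297),S3(277,389),.006),
("wl",T2(161,231),S4(181,383),.01),("wm",T2(349,206),S4(190,247),.01),("wr",T2(536,181),S4(198,127),.01),
("c bl",T2(48,134),S4(45,463),.016),("c br",T2(616,58),S4(88,64),.016),("c fr",T2(667,385),S4(422,75),.016),("c fl",T2(93,466),S4(437,475),.016),
("g r",T2(497,352),S4(366,170),.01),("g l",T2(245,384),S4(366,344),.01)]
R={}
for n,a,b,z in L:
    p,e=tri(a,b);A,B=atz("top",a,z),atz("side",b,z);R[n]=(A+B)/2
    print(n,p,"res",round(e,4),"top@z",A[:2],"side@z",B[:2])
c=np.mean([R[k][:2] for k in("c bl","c br","c fr","c fl")],0)
bl,br,fr,fl=[R[k][:2] for k in("c bl","c br","c fr","c fl")]
yv=(bl-br)+(fl-fr);xv=(bl-fl)+(br-fr);print("board",c,np.arctan2(-yv[0],yv[1]),np.arctan2(xv[1],xv[0]),np.linalg.norm(yv)/2,np.linalg.norm(xv)/2)
wv=R["wl"]-R["wr"];a=np.arctan2(-wv[0],wv[1]);Rm=np.array([[np.cos(a),-np.sin(a)],[np.sin(a),np.cos(a)]])
print("wells",a,np.linalg.norm(wv),[R[k][:2]-Rm@o for k,o in(("wl",(.03,.104)),("wm",(.03,0)),("wr",(.03,-.104)))], (R["g r"]+R["g l"])[:2]/2-Rm@(-.06,0))
E
```

```text
mug [0.5817 0.3445 0.0504] res 0.0003 top@z [0.5811 0.3436] side@z [0.5807 0.348 ]
handle tip [0.5875 0.2909 0.0343] res 0.0022 top@z [0.5853 0.2891] side@z [0.5857 0.2997]
pod [0.5801 0.2043 0.0423] res 0.0003 top@z [0.5799 0.2041] side@z [0.5792 0.2068]
shk dots [0.4408 0.3108 0.1176] res 0.0002 top@z [0.4407 0.3106] side@z [0.4407 0.312 ]
cap [0.4404 0.3115 0.0986] res 0.0002 top@z [0.4403 0.3121] side@z [0.4408 0.3085]
ram [0.4331 0.1996 0.0309] res 0.0007 top@z [0.4335 0.1995] side@z [0.4327 0.2005]
bowl [0.5853 0.4564 0.0036] res 0.0006 top@z [0.5851 0.4553] side@z [0.5838 0.4589]
hand [0.462  0.4149 0.0011] res 0.0005 top@z [0.4621 0.4138] side@z [0.4612 0.418 ]
wl [0.5226 0.0416 0.01  ] res 0.0004 top@z [0.5224 0.0416] side@z [0.5229 0.0416]
wm [ 0.5385 -0.0615  0.0104] res 0.0004 top@z [ 0.5384 -0.0616] side@z [ 0.5388 -0.0619]
wr [ 0.5545 -0.1643  0.01  ] res 0.0002 top@z [ 0.5544 -0.1643] side@z [ 0.5546 -0.1643]
c bl [0.5755 0.1051 0.0042] res 0.0006 top@z [0.5741 0.1048] side@z [0.5728 0.117 ]
c br [ 0.6247 -0.2079  0.0106] res 0.0025 top@z [ 0.6228 -0.207 ] side@z [ 0.6244 -0.2004]
c fr [ 0.4429 -0.236   0.0124] res 0.0024 top@z [ 0.444  -0.2352] side@z [ 0.4413 -0.2311]
c fl [0.3935 0.0762 0.0087] res 0.0002 top@z [0.3935 0.0762] side@z [0.3933 0.0838]
g r [ 0.4597 -0.1431  0.0126] res 0.0006 top@z [ 0.4601 -0.1435] side@z [ 0.4597 -0.1466]
g l [ 0.4395 -0.0059  0.011 ] res 0.0004 top@z [ 0.4397 -0.0059] side@z [ 0.4394 -0.0071]
board [ 0.5083 -0.0615] 0.1569530196600068 0.16572783177474376 0.3177854397790289 0.18297230902242848
wells 0.15338409129148045 0.20833559284167227 [array([ 0.5089, -0.0658]), array([ 0.509 , -0.0663]), array([ 0.5089, -0.0661])] [ 0.509  -0.0666]
```

Both views agree to about 1 mm: the board origin is at (0.509, -0.066) with yaw 0.153. First I'll set up a pick-and-place helper and place the mug.

```bash
cat > h.py <<'E'
from cell import *
import numpy as np, cv2
B=np.array([.509,-.0662]);A=.153
def bw(x,y): c,s=np.cos(A),np.sin(A); return B+[c*x-s*y,s*x+c*y]
def rot(t): c,s=np.cos(t),np.sin(t); return np.array([[-s,c,0],[c,s,0],[0,0,-1.]])
def P(xy,z): return [float(xy[0]),float(xy[1]),float(z)]
def pick(xy,z,t,force,pre=.085,hi=.2,up=.2):
    set_gripper(pre); move_ptp(P(xy,hi),rot(t)); move_l(P(xy,z+.03),max_speed=.25)
    hit=move_l(P(xy,z),max_speed=.06,f_stop=8); set_gripper(0,force)
    print("pick hit",hit,"w",read_width(),"F",read_grip_force(),"z",read_tool_pos()[2])
    move_l(P(xy,up),max_speed=.2); print("lifted w",read_width(),"t",read_t())
def place(xy,z,t,open_,hi=.2,fs=5):
    move_ptp(P(xy,hi),rot(t)); move_l(P(xy,z+.02),max_speed=.2)
    hit=move_l(P(xy,z-.002),max_speed=.03,f_stop=fs); print("place hit",hit,"z err",read_tool_pos()[2]-z,"w",read_width(),"F",read_wrist_force())
    if read_tool_pos()[2]-z>.003: print("HIGH - still held"); return False
    set_gripper(open_); move_l(P(xy,hi),max_speed=.2); print("t",read_t()); return True
def snap(n,o,c0=0,c1=560,r0=0,r1=420,s=1):
    cv2.imwrite(f"pics/{o}.png",cv2.resize(read_camera(n)[r0:r1,c0:c1],None,fx=s,fy=s,interpolation=cv2.INTER_CUBIC))
E
python3 - <<'E'
from h import *
import math
m=(.581,.344)
for t in(.09,.09-math.pi,.09+math.pi): print(t,inverse_kinematics(P(m,.05),rot(t)))
for t in(A,A-math.pi):print(t,inverse_kinematics(P(bw(.03,-.104),.05),rot(t)))
pick(m,.046,.09,35)
place(bw(.03,0),.056,A,.085)
snap("top","m1",120,380,185,275,3)
E
```

```text
0.09 [-0.49534853  0.74019848 -0.11346331  1.61007464  0.10691981  0.7973936
 -0.56412341]
-3.0515926535897933 [-0.11333915  0.85762426 -0.69159582  1.59491325  0.64583519  0.9296379
  2.19828681]
3.231592653589793 [-0.11333915  0.85762426 -0.69159582  1.59491325  0.64583519  0.9296379
  2.19828681]
0.153 [ 0.14442653  0.610794    0.12540154  1.87642095 -0.11705144  0.66140176
  0.49285993]
-2.988592653589793 [-0.52962459  0.98752379  1.12523003  1.89803293 -1.07648997  1.02668854
 -1.89653328]
pick hit False w 0.055725771070181805 F 37.064421943214256 z 0.046829329445113206
lifted w 0.055947036568357575 t 4.4667
place hit True z err 0.0007016824929124629 w 0.05560021510837921 F [ 0.12516617 -0.39412831  4.92842091]
t 8.6417
```

View pics/m1.png

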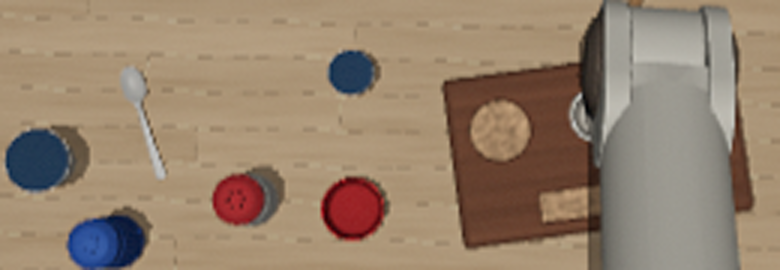

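The arm hides the mug in this picture (it sits near crop pixel 660,110), but the others are untouched and the placing height was right to 0.7 mm. The ramekin is next.

Run:
```python
from h import *
pick((.4333,.1998),.028,A,30)
ok=place(bw(.03,-.104),.038,A,.085)
if ok:
    move_ptp(P((.58,.2045),.2),rot(A)); snap("top","r1",260,380,190,275,6)
```

```text
pick hit False w 0.06652624526989237 F 32.03977095268783 z 0.028733067122710353
lifted w 0.06661622146473227 t 12.7
place hit True z err 0.00078670138595726 w 0.06674989461649737 F [-0.68047309  0.51829535  5.83325398]
t 16.9
```

View pics/r1.png

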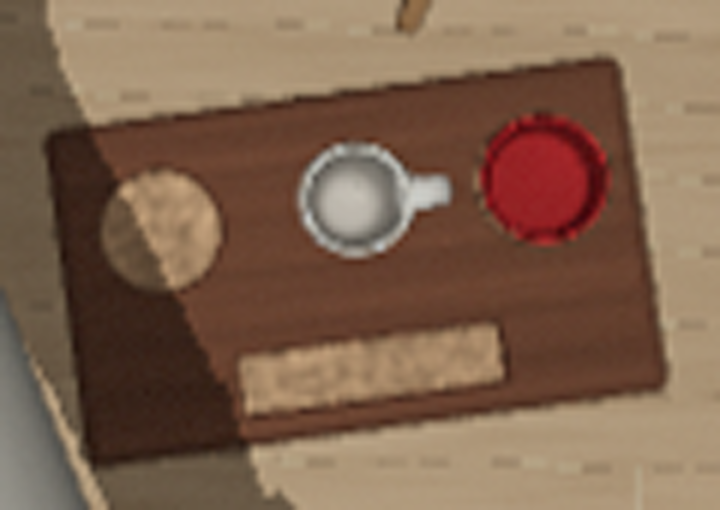

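The mug sits in the middle well, rim at (355,199), with its handle to the right (450,192). The ramekin rim is at (544,180) in the right well. I'll compute the ramekin's real centre and place the pod there.

Run:
```python
from h import *
from geo import px,atz
c,s=np.cos(A),np.sin(A);Ri=np.array([[c,s],[-s,c]])
r=atz("top",px((544,180),260,190,6),.042)[:2]; m=atz("top",px((355,199),260,190,6),.065)[:2]
print("ram board",Ri@(r-B),"mug board",Ri@(m-B))
t=(r+bw(.03,-.104))/2
pick((.58,.2045),.047,A,20,pre=.075)
if place(t,.062,A,.065,fs=3):
    move_ptp(P((.4405,.311),.24),rot(A)); snap("top","p1",260,380,190,275,6)
    q=read_camera("side")[145:235,270:360]; cv2.imwrite("pics/p1s.png",cv2.resize(q,None,fx=6,fy=6,interpolation=cv2.INTER_CUBIC))
```

```text
ram board [ 0.02800466 -0.1028652 ] mug board [0.02982368 0.00185341]
pick hit False w 0.04804227827995795 F 20.376796200871468 z 0.047624587668643
lifted w 0.048281378632808326 t 21.4167
place hit True z err 0.0006477035494922706 w 0.048637737934462084 F [0.82730014 0.41677812 3.19963915]
t 25.3167
```

View pics/p1.png

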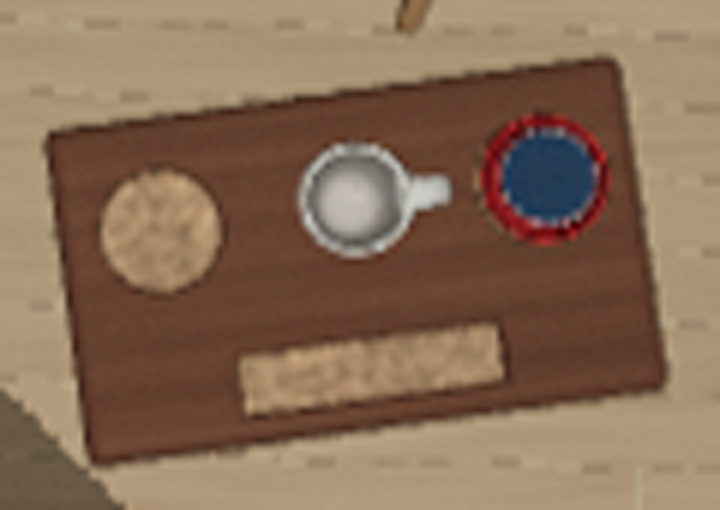

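The pod sits centred in the ramekin at (549,177). Now the shaker, then a force-guided touch down beside the spoon.

Run:
```python
from h import *
pick((.4407,.3115),.075,A,50,hi=.24,up=.24)
ok=place(bw(.03,.104),.085,A,.085,hi=.24)
if ok:
    a=np.arctan2(.0415,.1231); t=a-np.pi/2
    xy=np.array([.5232,.4363])
    set_gripper(.035); move_ptp(P(xy,.15),rot(t)); move_l(P(xy,.045),max_speed=.2)
    hit=move_l(P(xy,.012),max_speed=.02,f_stop=4); z=read_tool_pos()[2]; print("touch",hit,z)
    move_l(P(xy,z+.003),max_speed=.02); set_gripper(0,30); print("w",read_width(),read_grip_force(),read_wrist_force())
    move_l(P(xy,.15),max_speed=.1); print("w",read_width(),read_grip_force(),read_t())
    snap("side","s1",235,435,150,330,4)
```

```text
pick hit False w 0.05288143942877819 F 52.806502195307985 z 0.0757504034103916
lifted w 0.05280504133402703 t 30.5083
place hit True z err 0.0007084757156061855 w 0.05294493164934196 F [-1.22418707e+00  4.09731937e-03  5.70609314e+00]
t 34.4
touch True 0.018264089245129338
w 0.018392918695173687 29.150229988445062 [-0.60131898 -0.09626213  0.49940871]
w 0.018387761269081693 29.178817521315068 40.625
```

View pics/s1.png

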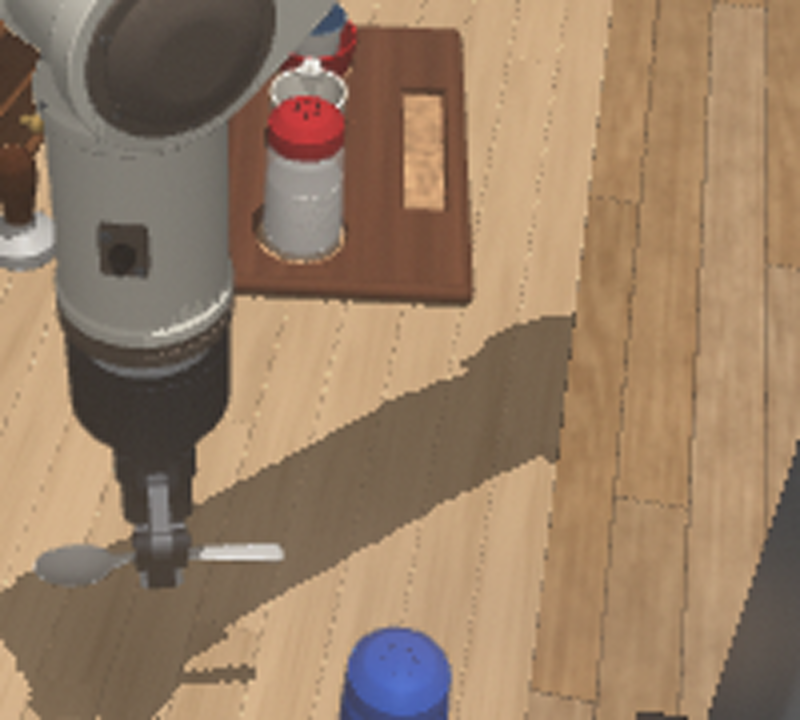

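The spoon hangs level in the jaws, and the shaker stands in the left well (302,235). Next I'll place the spoon.

Run:
```python
from h import *
p=read_tool_pos(); move_l(P(p[:2],.23),max_speed=.2)
xy=bw(-.06,0); move_ptp(P(xy,.23),rot(A)); move_l(P(xy,.055),max_speed=.15)
hit=move_l(P(xy,.0345),max_speed=.02,f_stop=4); print(hit,read_tool_pos(),read_wrist_force(),read_width())
if read_tool_pos()[2]<.0385:
    set_gripper(.035); move_l(P(xy,.23),max_speed=.15)
    move_ptp(P((.40,.36),.3),rot(A)); dwell(.5); print(read_t())
    a=cv2.resize(read_camera("top")[190:275,260:380],None,fx=6,fy=6,interpolation=cv2.INTER_CUBIC); cv2.imwrite("pics/e1.png",a)
    snap("side","e1s",270,370,135,235,6)
```

```text
False [ 0.44980785 -0.07538024  0.03458592] [-0.24580668  0.0202319   0.24021162] 0.018453321762547707
49.5333
```

View pics/e1.png

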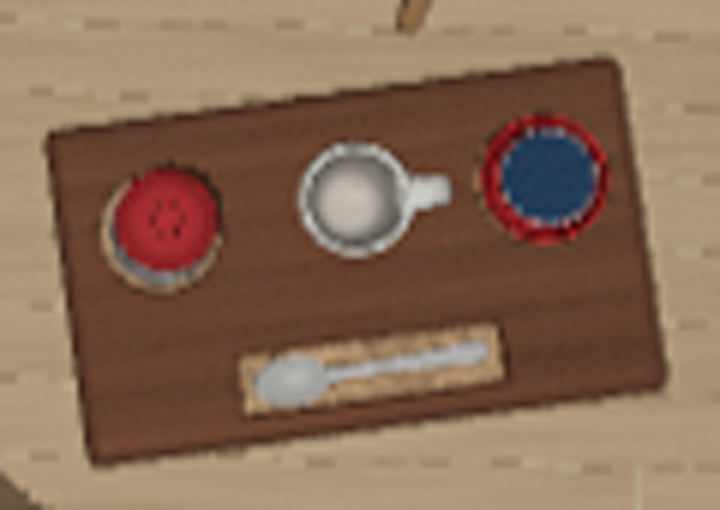

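View pics/e1s.png

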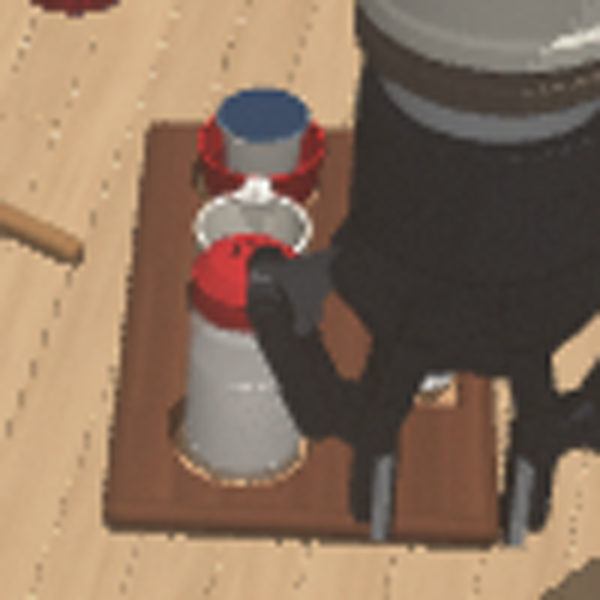

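The top view shows the spoon centred in the groove (370,367), shaker (168,220), mug (355,199) and pod in ramekin (547,178). The side view shows the shaker and pod upright and everything seated, so I'm handing it in.

```bash
python3 -c "
from cell import *
print(sign_off())"
```

```text
the job is handed in; nothing more can be done
None
```

The board is laid and the job was handed in at about 50 s of robot time; the final pictures show all five items in place, but `sign_off()` returned no verdict.

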